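Feed the next blank from the gravity magazine

TASK

Draw the lowest timber blank, whose end sticks out under the front wall of the plywood magazine, straight out, and let the two blanks above drop down and stay in the magazine. Then push that blank lengthwise through the orange sprung doors of the feed tray until it lies wholly inside and both doors have snapped shut behind it. Leave the other blanks in the magazine and do not disturb the tools lying about.

Things in the scene. Friction and masses are not known exactly. Their poses are not given: they have to be found in the camera images.
- magazine: fixed upright plywood magazine, waxed inside, 178 mm deep, 68 wide, about 210 high with flared mouth. Origin on the bench under the middle of its front wall's outer face; +x points into it, -x is the way out, z up. Floor from x = 0 inward, its top 15 mm above the bench. Inside 50 mm wide, x = 8 to 166 mm. The gate under the front wall is 50 mm wide, from the floor up to 70 mm above the bench.
- lip (a point): lower front edge of the flared lip that overhangs the sticking-out blank; the lip rises from the magazine's front wall at about 130 mm height to x = -40 mm at about 172 mm. A hand coming straight down hits it: lean the tool about 22 to 40 degrees from vertical, fingers pointing down and into the magazine's +x.
- blank_bottom: timber blank to be fed: light brown block 45 x 140 x 45 mm, about 0.18 kg. Origin at the centre of its underside; y along its length, z up. At the start it lies on the magazine's floor along the magazine's x, 38 to 50 mm of it sticking out, nothing below or beside that end. It is clear of the magazine when its origin is more than 70 mm before the front wall.
- blank_middle: timber block like blank_bottom (45 x 140 x 45 mm, origin at the centre of its underside, its own y along its length); lies on blank_bottom inside the magazine, drops 45 mm to the floor when that is drawn; must stay inside.
- blank_top: timber block like blank_bottom (45 x 140 x 45 mm, origin at the centre of its underside, its own y along its length); lies on blank_middle inside the magazine, drops with it, must stay inside.
- feed_tray: fixed green tray with clear cover, 294 mm long, 84 wide, 81 high. Origin on the bench under the middle of the shut doors; +x points inward, the way the blank is pushed, z up. Its level floor, 15 mm above the bench, runs from x = -100 to the back wall at 188 mm. Door posts (x = -8 to 4 mm) and side walls leave 67 mm between them; they reach 51 mm above the bench, from x = 56 mm on 77 mm.
- apron (a point): middle of the open apron before the doors, on the tray's floor, 52 mm before the tray's origin. Two guides beside it, 8 mm high and 52 mm apart, run from tray x = -88 to -16 mm and flare out to x = -106 mm.
- cover_edge (a point): middle of the near edge of the clear cover, tray x = 58 mm, its underside 77 mm above the bench. Between doors and cover the tray is open above, so that shut fingers can reach in and push the blank's end face on to x = 40 to 45 mm.
- leaf_left (a joint): angle (rad) of the orange door leaf on the tray's +y side: 0 shut, grows as it swings inward (+x) about an upright hinge at y = 32 mm, at most 1.6. Leaf 31 mm long, 3 thick, from 18 to 49 mm above the bench; a light spring (0.02 to 0.04 N m, some 2 to 8 N on the blank) shuts it, once the blank's near end is more than 36 mm past the doors.
- leaf_right (a joint): the same for the leaf on the tray's -y side, hinge at y = -32 mm.
- pencil: red pencil lying on the bench, 14 x 166 x 8 mm, a bystander; origin at the centre of its underside
- tape_measure: yellow tape measure, 36 x 84 x 65 mm, a bystander; origin at the centre of its underside
- block_plane: steel block plane, 50 x 155 x 52 mm, a bystander; origin at the centre of its underside
- sanding_block: brown cork sanding block, 64 x 112 x 30 mm, a bystander; origin at the centre of its underside

How it is judged:
By the outcome, as a careful person would: the job done as asked, in the order asked, and still so for the second after the job is handed in, with the robot touching nothing.
It also fails if it takes over 54 s, if anything falls off the work surface, if the arm or the gripper's body presses on something with over 40 N, if the wrist force passes 120 N, or if a joint passes its speed limit or range.

ROBOT

A 6-joint arm with a two-finger parallel gripper is mounted at the origin on a cart in front of the work surface, level with it; the furniture and walls round the work are solid. World frame = base frame: x ahead of the robot, y to its left, z up, the work surface at z = 0. Lengths are in mm, angles in degrees, forces in N, time in s.
With the tool pointing down it reaches from about 350 to 850 mm from the base axis. Payload 8.1 kg.
Tool frame: the origin (TCP) lies midway between the tips of the shut fingers; the grasp point (between the pads) lies 19 mm behind it; y points along the fingers, x is the direction in which the jaws open and shut, and the axes are right-handed (so a half turn about y gives the same grasp; the last joint's range is limited). The gripper opens to 85 mm and grips with 20 to 120 N. Pads are 22 mm wide; open, the fingers measure 114 mm over their backs; the gripper's body (76 mm by 85 mm) begins 54 mm behind the grasp point. The pads swing forward as they close: fully open they stand 13 mm farther back than shut.
Start: joints at [-69.924, 7.471, 85.268, -0, 87.261, -4.893], TCP at [253.301, -543.915, 231.292] pointing down, gripper open.
Joint ranges: [-169.43, 169.43], [-51.17, 129.36], [1.28, 143.12], [-76.62, 256.62], [0, 156.53], [-152.29, 152.29]. Speed limits (degrees/s): [136.94, 136.94, 159.86, 180, 180, 180].

INTERFACE

Orientations are given as [roll, pitch, yaw] about the fixed x, y, z axes, in that order (R = Rz(yaw) Ry(pitch) Rx(roll)).
In Python, from bench import r gives the robot as it stands.
- The arm moves only by the tool move_arm, never from a script. Its arguments are lists of equal length, an entry for each row: "linear": the shift along the tool's x, y, z normalised to -1 to 1, where 1 is 300 mm, a list of three; "twist": the turn, a rotation vector about the tool's x, y, z normalised to -1 to 1, where 1 is pi/2 rad, a list of three; "hand": the opening, from -1 (shut) to 1 (fully open). A call has 1 to 12 rows; each row is the pose to reach, as a shift and turn from the pose measured when the call began, along the tool's axes at that moment; what a row does not reach only later rows make up. A row lasts 1/12 s, in which the tool goes at most 41.7 mm and 7.16 degrees, less where a joint would pass 70% of its speed; a pose out of reach is approached as far as the arm can. A call with a number of a shift or a turn outside -1 to 1 is refused whole. A call with a gripper value outside its range is refused whole. The fingers move at their own pace and stop on an object; "force" is the grip in N (left out, the last holds). Time passes only in rows, so rows that repeat a pose let the fingers close. It gives the time, the measured TCP pose, the force and the opening at its end, in the units of the state.
- r.sense(): the state, without advancing time (a new reading comes with each control period).
- r.snapshot(name): name is "scene" or "side" or "wrist"; returns a dict with "frame" (400x640x3 uint8, red, green, blue), "range_z" (400x640 float32, mm along the optical axis (not along the pixel's ray), 0 where there is no reading), "intrinsics" (3x3 intrinsics, pixels), "R" (3x3) and "t" (3): a world point X has camera coordinates R X + t; the wrist camera has in their place "hand_eye" (4x4, takes a point from camera to tool coordinates, whose origin is the TCP and whose axes are the tool frame's). Camera axes: x right, y down, z forward; pixel columns grow to the right and rows downward; lengths in mm; the calibration is good to about 2 mm. The wrist camera is an equidistant fisheye: a pixel r from the principal point sees the ray r / f radians off the axis. A picture is of the moment at which its call begins: read the wrist's pose just before it.
- r.hand_in(): hands the job in, once; it reports no verdict.
The state is a dict: "time": time; "joint_pos": joint angles; "qd": joint speeds; "joint_efforts": joint torques, N m; "tool_pos": TCP position; "tcp_rot": TCP orientation; "ft_force": force on the tool from outside, world axes, zero at the start; "wrist_torque": the same for the moment, N m; "finger_gap": finger opening in mm.
Only numpy, scipy, OpenCV 4.12 (cv2) and the standard library are available. Lean on these libraries where they do the work, as an engineer would, in place of code of your own. Each camera call takes 0.05 s, during which the arm holds its last target. There are 200 camera calls.

## Working session

There is one attempt and no reset: what is moved stays moved. The work goes in short steps, Python scripts to look and compute and a tool call to move; the robot and the scene stay as the last step left them, time stands still between calls to the robot, and variables do not carry over. Pictures are saved under pics/ and viewed, on a budget of 10 in all, crops included, one or two more only if the job needs it, and the job is handed in when it is done.

Besides the shell and the picture viewer there is one more tool, called after "Emit:" as name(argument=value, ...) on one line, values as JSON. move_arm: Moves the arm, as the interface text tells. Scaled input: -1 to 1 covers 300 mm each way for a shift and pi/2 rad each way for a turn. Its arguments: {"type":"object","properties":{"linear":{"type":"array","items":{"type":"array","items":{"type":"number","minimum":-1,"maximum":1}}},"twist":{"type":"array","items":{"type":"array","items":{"type":"number","minimum":-1,"maximum":1}}},"hand":{"type":"array","items":{"type":"number"}},"force":{"type":"number"}},"required":["linear","twist","hand"]}

```bash
mkdir -p pics; ls; cat > h.py <<'E'
import numpy as np, cv2
from bench import r
from scipy.spatial.transform import Rotation as Ro
def snap(n,save=None):
    s=r.snapshot(n)
    if save: cv2.imwrite('pics/'+save,cv2.cvtColor(s['frame'],cv2.COLOR_RGB2BGR))
    return s
def cloud(s):
    K=s['intrinsics'];z=s['range_z'];v,u=np.mgrid[:400,:640]
    p=np.stack([(u-K[0,2])/K[0,0]*z,(v-K[1,2])/K[1,1]*z,z],-1)
    X=(p-s['t'])@s['R']; X[z==0]=np.nan
    return X
E
python3 - <<'E'
from h import *
print(r.sense())
a=snap('scene');b=snap('side')
np.savez('s0.npz',**{k+n:v for n,s in(('a',a),('b',b)) for k,v in s.items()})
im=np.vstack([a['frame'],b['frame']])
cv2.imwrite('pics/a.png',cv2.cvtColor(a['frame'],cv2.COLOR_RGB2BGR));cv2.imwrite('pics/b.png',cv2.cvtColor(b['frame'],cv2.COLOR_RGB2BGR))
for s in(a,b): print(s['R'],s['t'],s['intrinsics'])
E
```

```text
pics
{'time': 0.0, 'joint_pos': array([-6.99226731e+01,  7.51418238e+00,  8.53320081e+01, -3.94066448e-04,
        8.72597363e+01, -4.89574914e+00]), 'qd': array([-0.02614012,  0.00269091,  0.0406383 , -0.01505536, -0.08252403,
       -0.01723684]), 'joint_efforts': array([ 9.26249195e-04, -5.69399750e+01, -5.00544655e+01, -2.84447196e-04,
        1.47637655e-02,  2.69201280e-05]), 'tool_pos': array([ 253.11569174, -543.3815763 ,  230.22791424]), 'tcp_rot': array([-89.99135202,   0.10557393, -65.02689684]), 'ft_force': array([-0.05155533, -0.82097162,  0.58381603]), 'wrist_torque': array([-0.02220722,  0.00515113,  0.03217614]), 'finger_gap': 85.40877073753079}
[[-0.57570797 -0.81751057  0.0153886 ]
 [-0.38134423  0.25180727 -0.88947719]
 [ 0.72328204 -0.51794746 -0.45672039]] [369.09581507 307.48468501 960.45582201] [[441.25010981   0.         326.51317203]
 [  0.         441.25010981 205.82816527]
 [  0.           0.           1.        ]]
[[ 0.96097344 -0.27636341  0.01238228]
 [-0.20930298 -0.75560006 -0.62069381]
 [ 0.18089311  0.59387862 -0.78395527]] [-557.70156062  231.58086611 1419.79093468] [[456.32893335   0.         314.18321822]
 [  0.         456.32893335 190.92368117]
 [  0.           0.           1.        ]]
```

View pics/a.png

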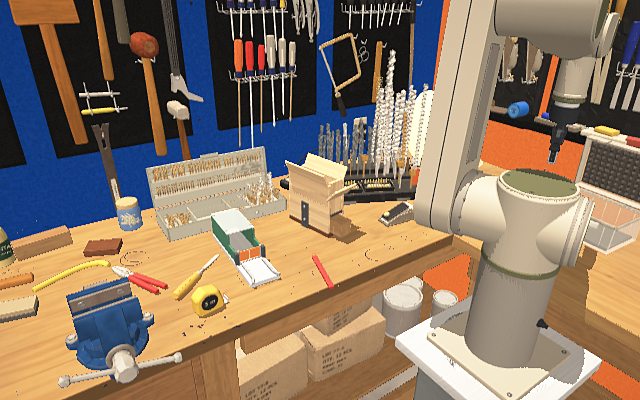

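View pics/b.png

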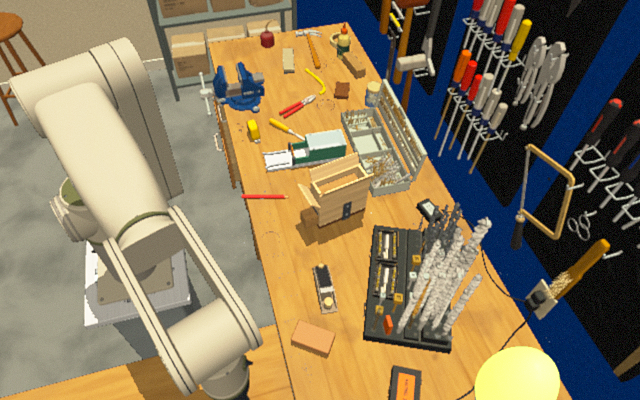

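The scene view shows the magazine at about (318,195), the tray at (245,250) with white apron towards (262,275), and the pencil at (322,270). The side view shows the magazine at (337,190), the tray at (305,150), the plane at (325,290) and the sanding block at (313,338).

```bash
python3 - <<'E'
from h import *
d=np.load('s0.npz')
A={k[:-1]:d[k] for k in d if k.endswith('a')};B={k[:-1]:d[k] for k in d if k.endswith('b')}
def top(s):
    X=cloud(s).reshape(-1,3);C=s['frame'].reshape(-1,3)
    ok=np.isfinite(X[:,0])&(X[:,2]<260)&(X[:,2]>-20);X=X[ok];C=C[ok]
    o=np.argsort(X[:,2]);X=X[o];C=C[o]
    im=np.zeros((400,400,3),np.uint8)   # 2mm/px: x 250..1050 up, y 500..-300 ; 
    r_=((950-X[:,0])/2).astype(int);c=((450-X[:,1])/2).astype(int)
    m=(r_>=0)&(r_<399)&(c>=0)&(c<399)
    for a in(0,1):
        for b in (0,1): im[r_[m]+a,c[m]+b]=C[m]
    return im
ca=cv2.resize(A['frame'][140:300,190:390],(400,320),interpolation=cv2.INTER_CUBIC)
cb=cv2.resize(B['frame'][110:270,240:440],(400,320),interpolation=cv2.INTER_CUBIC)
im=np.vstack([np.hstack([top(A)[:280],top(B)[:280]]),np.hstack([ca,cb])])
cv2.imwrite('pics/c.png',cv2.cvtColor(im,cv2.COLOR_RGB2BGR))
X=cloud(A);Y=cloud(B)
for u,v in((245,250),(262,275),(318,195),(322,270)): print('A',u,v,X[v,u].round())
for u,v in((305,150),(277,158),(337,190),(264,197),(313,190)): print('B',u,v,Y[v,u].round())
E
```

```text
A 245 250 [583. 313.  50.]
A 262 275 [498. 308.  16.]
A 318 195 [622.  47. 129.]
A 322 270 [439. 157.   7.]
B 305 150 [638. 324.  11.]
B 277 158 [526. 310.  14.]
B 337 190 [646. -15. 178.]
B 264 197 [442. 151.   7.]
B 313 190 [581.  23. 154.]
```

View pics/c.png

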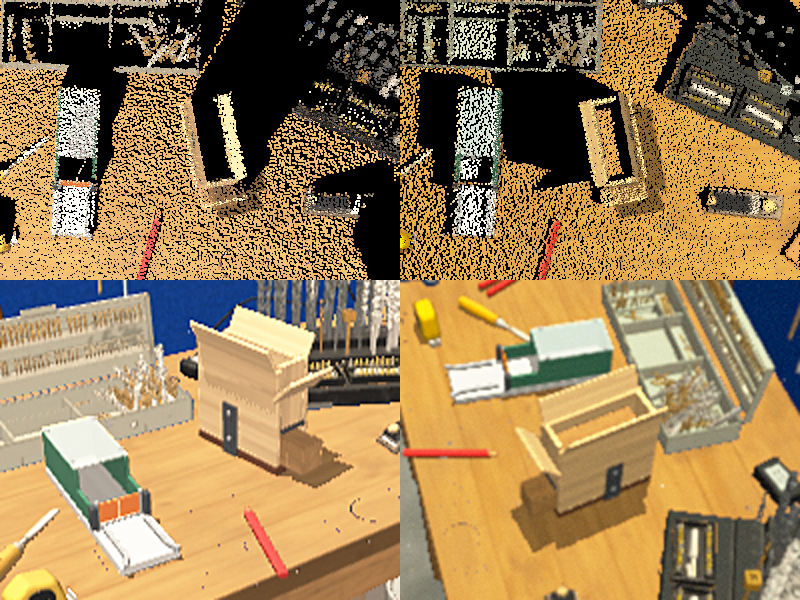

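Top-down map (2 mm/px): the tray points along world +x with its doors near x≈584, y≈310. The magazine front faces the robot, yawed roughly +10°, and the blank's end is visible under the lip. Now I'll fit lines to get exact frames.

```bash
python3 - <<'E'
from h import *
d=np.load('s0.npz')
A={k[:-1]:d[k] for k in d if k.endswith('a')};B={k[:-1]:d[k] for k in d if k.endswith('b')}
X=cloud(A).reshape(-1,3);Y=cloud(B).reshape(-1,3)
ca=A['frame'].reshape(-1,3);cb=B['frame'].reshape(-1,3)
# orange doors
for n,P,im in(('A',X,A['frame']),('B',Y,B['frame'])):
    h=cv2.cvtColor(im,cv2.COLOR_RGB2HSV).reshape(-1,3)
    m=(h[:,0]>4)&(h[:,0]<14)&(h[:,1]>190)&(h[:,2]>150)&(abs(P[:,0]-580)<60)&(abs(P[:,1]-310)<60)
    Q=P[m]; print(n,'orange',len(Q),Q.min(0).round(),Q.max(0).round(),np.median(Q,0).round(1))
    if len(Q)>5: print('  line deg',np.degrees(np.arctan(np.polyfit(Q[:,1],Q[:,0],1)[0])))
    g=(h[:,0]>60)&(h[:,0]<95)&(h[:,1]>100)&(abs(P[:,1]-320)<90)&(P[:,0]>540)&(P[:,0]<800)
    Q=P[g]; print('  green',len(Q),Q.min(0).round(),Q.max(0).round())
    # apron+tray extents per height slices
    for x0 in range(490,780,30):
        q=P[(abs(P[:,0]-x0)<8)&(abs(P[:,1]-310)<70)&(P[:,2]>10)&(P[:,2]<100)]
        if len(q): print('  x',x0,'y',np.percentile(q[:,1],[1,99]).round(),'zmax',q[:,2].max().round())
def reg(P,z0,z1): return P[(P[:,0]>480)&(P[:,0]<800)&(P[:,1]>-90)&(P[:,1]<130)&(P[:,2]>z0)&(P[:,2]<z1)]
def rect(Q): return [np.round(v,1) for v in cv2.minAreaRect(Q[:,:2].astype(np.float32))]
for n,P in(('A',X),('B',Y)):
  for z0,z1 in((20,58),(75,115),(115,125),(195,215)):
    Q=reg(P,z0,z1); print(n,z0,z1,len(Q),rect(Q) if len(Q)>5 else '', Q.min(0).round(),Q.max(0).round())
# RANSAC vertical lines, walls z 75..120
rng=np.random.default_rng(0)
for n,P in(('A',X),('B',Y)):
    Q=reg(P,75,118)[:,:2]
    for k in range(2):
        if len(Q)<30: break
        best=None
        for _ in range(300):
            i,j=rng.choice(len(Q),2,False);t=Q[j]-Q[i]
            if np.hypot(*t)<15: continue
            t/=np.hypot(*t);nn=np.array([-t[1],t[0]]);m=abs((Q-Q[i])@nn)<2
            if best is None or m.sum()>best.sum(): best=m
        L=Q[best];c=L.mean(0);t=np.linalg.svd(L-c)[2][0]
        print(n,'wall',len(L),c.round(1),'deg',np.degrees(np.arctan2(t[1],t[0])).round(1),'ext',np.ptp(L@t).round()); Q=Q[~best]
# blank
for n,P in(('A',X),('B',Y)):
    Q=P[(P[:,0]>500)&(P[:,0]<585)&(P[:,1]>-60)&(P[:,1]<90)&(P[:,2]>8)&(P[:,2]<68)]
    print(n,'blank',len(Q),rect(Q),Q.min(0).round(),Q.max(0).round())
    T=Q[(Q[:,2]>55)];print('  top',len(T),T.min(0).round() if len(T) else'',T.max(0).round() if len(T) else'')
E
```

```text
A orange 90 [578. 274.  19.] [589. 330.  49.] [583.5 304.5  30.9]
  line deg 4.6297616496024885
  green 126 [598. 258.  16.] [775. 341.  78.]
  x 490 y [274. 349.] zmax 26.0
  x 520 y [264. 346.] zmax 24.0
  x 550 y [264. 345.] zmax 26.0
  x 580 y [259. 345.] zmax 56.0
  x 610 y [259. 342.] zmax 51.0
  x 640 y [258. 340.] zmax 85.0
  x 670 y [258. 338.] zmax 84.0
  x 700 y [255. 335.] zmax 84.0
  x 730 y [254. 334.] zmax 84.0
  x 760 y [251. 333.] zmax 86.0
B orange 1 [586. 334.  22.] [586. 334.  22.] [585.8 333.7  22. ]
  green 461 [586. 248.  16.] [768. 342.  77.]
  x 490 y [263. 344.] zmax 28.0
  x 520 y [260. 347.] zmax 30.0
  x 550 y [260. 347.] zmax 26.0
  x 580 y [255. 344.] zmax 58.0
  x 610 y [257. 342.] zmax 53.0
  x 640 y [254. 338.] zmax 88.0
  x 670 y [252. 336.] zmax 89.0
  x 700 y [251. 335.] zmax 91.0
  x 730 y [248. 332.] zmax 89.0
  x 760 y [248. 334.] zmax 90.0
A 20 58 653 [array([643.3,  38.2]), array([229.6,  67.9]), np.float64(25.9)] [535. -24.  20.] [755.  77.  58.]
A 75 115 636 [array([654.1,  51.3]), array([189.1,  69.1]), np.float64(31.4)] [575. -26.  75.] [
[... 477 characters left out ...]
 [array([681.8,  -5.8]), array([163.4,   7.6]), np.float64(10.5)] [601. -22. 115.] [762.  10. 125.]
B 195 215 441 [array([669.4,  25.5]), array([170.8, 107.6]), np.float64(10.1)] [578. -41. 195.] [760.  92. 215.]
A wall 367 [657.6  56.9] deg -169.0 ext 177.0
A wall 144 [583.3   8.8] deg 100.3 ext 71.0
B wall 293 [675.2  -7.4] deg -169.0 ext 177.0
B wall 55 [667.9  -5.8] deg -169.1 ext 176.0
A blank 433 [array([564.2,  11.1]), array([55. , 58.9]), np.float64(14.0)] [535. -23.   8.] [585.  45.  68.]
  top 147 [535. -22.  55.] [585.  44.  68.]
B blank 283 [array([543.6,  29.7]), array([ 74.8, 125. ]), np.float64(9.2)] [504. -34.   8.] [585.  89.  67.]
  top 166 [538. -23.  55.] [585.  32.  67.]
```

```bash
cat >> h.py <<'E'
M=np.array([583.,9.]);my=10.8; T=np.array([585.,301.]);ty=-3.0
def world(o,yaw,p):
    c,s=np.cos(np.radians(yaw)),np.sin(np.radians(yaw))
    return np.array([o[0]+c*p[0]-s*p[1],o[1]+s*p[0]+c*p[1],p[2]])
def Rt(yaw,lean):
    c,s=np.cos(np.radians(yaw)),np.sin(np.radians(yaw));l=np.radians(lean)
    x=np.array([s,-c,0]);y=np.array([c*np.sin(l),s*np.sin(l),-np.cos(l)])
    return np.stack([x,y,np.cross(x,y)],1)
def cmd(P,yaw,lean):
    s=r.sense();R=Ro.from_euler('xyz',s['tcp_rot'],degrees=True).as_matrix()
    lin=R.T@(P-s['tool_pos'])/300
    tw=Ro.from_matrix(R.T@Rt(yaw,lean)).as_rotvec()/(np.pi/2)
    print('lin',lin.round(3).tolist(),'twist',tw.round(3).tolist(),'P',P.round(1),'dist',np.linalg.norm(lin)*300)
def st():
    s=r.sense();print({k:np.round(s[k],1).tolist() for k in('time','tool_pos','tcp_rot','ft_force','finger_gap','joint_pos')})
E
python3 - <<'E'
from h import *
cmd(world(M,my,(-85,0,210)),my,32); cmd(np.array([380,-275,240.]),my-10,16)
E
```

```text
lin [-1.274, 0.07, 1.499] twist [0.354, 0.153, -0.045] P [499.5  -6.9 210. ] dist 590.7154348679165
lin [-0.633, -0.031, 0.761] twist [0.175, 0.267, -0.039] P [ 380. -275.  240.] dist 297.0535887319588
```

Emit:
move_arm(linear=[[-0.63,0,0.76],[-0.63,0,0.76],[-0.63,0,0.76],[-0.63,0,0.76],[-0.63,0,0.76],[-0.63,0,0.76],[-0.63,0,0.76],[-0.63,0,0.76],[-0.63,0,0.76]], twist=[[0.17,0.15,-0.02],[0.17,0.15,-0.02],[0.17,0.15,-0.02],[0.17,0.15,-0.02],[0.17,0.15,-0.02],[0.17,0.15,-0.02],[0.17,0.15,-0.02],[0.17,0.15,-0.02],[0.17,0.15,-0.02]], hand=[1,1,1,1,1,1,1,1,1])

```text
time: 0.85
tool_pos: [380.9, -273.5, 230.6]
tcp_rot: [-74.6, 0.1, -78.4]
ft_force: [-0.7, -0.6, 0.0]
finger_gap: 85.3
```

```bash
python3 - <<'E'
from h import *
st();cmd(world(M,my,(-85,0,210)),my,32)
E
```

```text
{'time': 0.8, 'tool_pos': [380.9, -273.5, 230.6], 'tcp_rot': [-74.6, 0.1, -78.4], 'ft_force': [-0.7, -0.6, 0.0], 'finger_gap': 85.3, 'joint_pos': [-52.9, -23.1, 114.5, 14.0, 82.2, 24.3]}
lin [-0.791, 0.218, 0.528] twist [0.185, 0.008, -0.005] P [499.5  -6.9 210. ] dist 292.54791309794547
```

Emit:
move_arm(linear=[[-0.79,0.22,0.53],[-0.79,0.22,0.53],[-0.79,0.22,0.53],[-0.79,0.22,0.53],[-0.79,0.22,0.53],[-0.79,0.22,0.53],[-0.79,0.22,0.53],[-0.79,0.22,0.53],[-0.79,0.22,0.53],[-0.79,0.22,0.53]], twist=[[0.185,0.01,0],[0.185,0.01,0],[0.185,0.01,0],[0.185,0.01,0],[0.185,0.01,0],[0.185,0.01,0],[0.185,0.01,0],[0.185,0.01,0],[0.185,0.01,0],[0.185,0.01,0]], hand=[1,1,1,1,1,1,1,1,1,1])

```text
time: 1.68
tool_pos: [500.3, -7.2, 209.1]
tcp_rot: [-58.1, 0.4, -79.1]
ft_force: [1.3, -0.6, 0.0]
finger_gap: 85.4
```

```bash
cat >> h.py <<'E'
def wcloud():
    q=r.sense();s=r.snapshot('wrist');K=s['intrinsics'];z=s['range_z'];v,u=np.mgrid[:400,:640]
    a=(u-K[0,2])/K[0,0];b=(v-K[1,2])/K[1,1];t=np.hypot(a,b)+1e-9
    k=np.tan(np.minimum(t,1.5))/t
    p=np.stack([a*k*z,b*k*z,z,np.ones_like(z)],-1)@s['hand_eye'].T
    X=p[...,:3]@Ro.from_euler('xyz',q['tcp_rot'],degrees=True).as_matrix().T+q['tool_pos'];X[(z==0)|(t>1.3)]=np.nan
    return s,X
E
python3 - <<'E'
from h import *
st();s,X=wcloud();cv2.imwrite('pics/w1.png',cv2.cvtColor(s['frame'],cv2.COLOR_RGB2BGR));np.save('w1.npy',X)
P=X.reshape(-1,3);c,n=np.array([.982,.187]),np.array([-.187,.982])
a=(P[:,:2]-M)@c;b=(P[:,:2]-M)@n;z=P[:,2]
t=(a>-60)&(a<-12)&(abs(b)<40)&(z>50)&(z<70);print('blank top',t.sum(),np.percentile(a[t],[1,5]),np.percentile(b[t],[1,50,99]),np.median(z[t]))
for lo,hi in((-45,-35),(-35,-25),(-25,-15)):
    k=t&(a>lo)&(a<hi);print(lo,k.sum(),np.percentile(b[k],[2,98]) if k.sum() else '')
t=(a>-60)&(a<-30)&(abs(b)<40)&(z>22)&(z<55);print('end',t.sum(),np.median(a[t]) if t.sum() else '')
cmd(world(M,my,(-75,0,105)),my,32)
E
```

```text
{'time': 1.7, 'tool_pos': [500.3, -7.2, 209.1], 'tcp_rot': [-58.1, 0.4, -79.1], 'ft_force': [1.3, -0.6, 0.0], 'finger_gap': 85.4, 'joint_pos': [-17.8, -40.7, 132.5, 17.3, 60.8, 56.7]}
blank top 1319 [-43.09142219 -42.80058734] [-20.91901072   0.89141451  22.58359819] 60.277721327838094
-45 382 [-19.90547395  22.40241511]
-35 429 [-21.78331493  22.00165992]
-25 387 [-19.90629478  21.99664354]
end 136 -42.61012544421574
lin [-0.003, 0.312, -0.157] twist [0.0, -0.003, -0.004] P [509.3  -5.1 105. ] dist 104.76508823542554
```

View pics/w1.png

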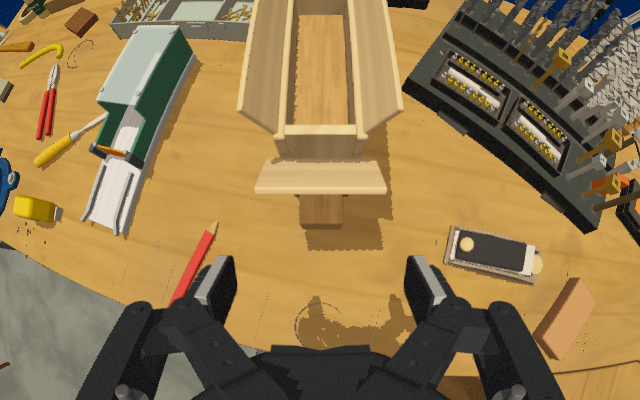

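The wrist view agrees with the fitted frames. The blank end shows at (321,210) under the lip, a = -43 mm, centred. The tray apron is at (115,190), and the pencil at (195,260) is clear of the path.

Emit:
move_arm(linear=[[0,0.3,-0.28],[0,0.3,-0.28],[0,0.3,-0.28],[0,0.3,-0.28],[0,0.3,-0.28],[0,0.3,-0.28],[0,0.3,-0.28]], twist=[[0,0,0],[0,0,0],[0,0,0],[0,0,0],[0,0,0],[0,0,0],[0,0,0]], hand=[1,1,1,1,1,1,1])

```text
time: 2.32
tool_pos: [480.8, -13.7, 90.3]
tcp_rot: [-58.2, 0.5, -79.3]
ft_force: [-0.1, 0.2, 0.6]
finger_gap: 85.5
```

```bash
python3 - <<'E'
from h import *
st();print(r.snapshot('wrist')['hand_eye'].round(2));cmd(world(M,my,(-120,0.7,40)),my,32);cmd(world(M,my,(-120,0.7,40)),my,34);cmd(world(M,my,(-15,0.7,32)),my,34)
E
```

```text
{'time': 2.3, 'tool_pos': [480.8, -13.7, 90.3], 'tcp_rot': [-58.2, 0.5, -79.3], 'ft_force': [-0.1, 0.2, 0.6], 'finger_gap': 85.5, 'joint_pos': [-20.0, -37.0, 143.1, 21.6, 48.1, 48.7]}
[[   1.     -0.      0.     -1.49]
 [  -0.     -0.32    0.95 -142.72]
 [  -0.     -0.95   -0.32   82.9 ]
 [   0.      0.      0.      1.  ]]
lin [-0.01, 0.116, -0.133] twist [0.002, -0.004, -0.004] P [465.  -12.8  40. ] dist 52.90468706549879
lin [-0.01, 0.116, -0.133] twist [0.025, -0.004, -0.004] P [465.  -12.8  40. ] dist 52.90468706549879
lin [-0.011, 0.323, 0.151] twist [0.025, -0.004, -0.004] P [568.1   6.9  32. ] dist 106.86271953981696
```

Emit:
move_arm(linear=[[-0.01,0.13,-0.15],[-0.01,0.13,-0.15],[-0.01,0.13,-0.15],[-0.01,0.13,-0.15],[-0.01,0.13,-0.15],[-0.01,0.13,-0.15]], twist=[[0.025,0,0],[0.025,0,0],[0.025,0,0],[0.025,0,0],[0.025,0,0],[0.025,0,0]], hand=[0.7,0.7,0.7,0.7,0.7,0.7])

```text
time: 2.87
tool_pos: [493.4, -19.4, 37.2]
tcp_rot: [-57.3, 1.0, -78.9]
ft_force: [-0.1, -0.8, 0.6]
finger_gap: 72.4
```

```bash
python3 - <<'E'
from h import *
st();cmd(world(M,my,(-125,0.7,40)),my,34);cmd(world(M,my,(-19,0.7,32)),my,33)
E
```

```text
{'time': 2.9, 'tool_pos': [493.4, -19.4, 37.2], 'tcp_rot': [-57.3, 1.0, -78.9], 'ft_force': [-0.1, -0.8, 0.6], 'finger_gap': 72.4, 'joint_pos': [-21.3, -26.1, 143.0, 28.9, 38.7, 39.0]}
lin [-0.04, -0.064, -0.084] twist [0.014, -0.003, -0.011] P [460.1 -13.7  40. ] dist 33.92825377895127
lin [-0.038, 0.149, 0.199] twist [0.003, -0.003, -0.011] P [564.2   6.1  32. ] dist 75.40613543926901
```

```bash
python3 - <<'E'
from h import *
cmd(world(M,my,(-72,0.7,36)),my,33);cmd(world(M,my,(-20,0.7,32)),my,33)
E
```

```text
lin [-0.039, 0.043, 0.057] twist [0.003, -0.003, -0.011] P [512.1  -3.8  36. ] dist 24.36402744184847
lin [-0.038, 0.147, 0.196] twist [0.003, -0.003, -0.011] P [563.2   5.9  32. ] dist 74.42102929308653
```

Emit:
move_arm(linear=[[-0.039,0.043,0.057],[-0.039,0.043,0.057],[-0.039,0.06,0.08],[-0.039,0.08,0.105],[-0.039,0.1,0.13],[-0.038,0.12,0.155],[-0.038,0.135,0.18],[-0.038,0.147,0.196],[-0.038,0.147,0.196],[-0.038,0.147,0.196]], twist=[[0,0,-0.011],[0,0,-0.011],[0,0,-0.011],[0,0,-0.011],[0,0,-0.011],[0,0,-0.011],[0,0,-0.011],[0,0,-0.011],[0,0,-0.011],[0,0,-0.011]], hand=[0.7,0.7,0.7,0.7,0.7,0.7,0.7,0.7,0.7,0.7])

```text
time: 3.7
tool_pos: [563.2, 6.2, 32.5]
tcp_rot: [-57.3, 0.1, -79.4]
ft_force: [-0.0, 0.8, -0.0]
finger_gap: 72.7
```

```bash
python3 - <<'E'
from h import *
st();cmd(world(M,my,(-20,0.7,32)),my,33);snap('side','s2.png')
im=cv2.imread('pics/s2.png')[100:280,210:430];cv2.imwrite('pics/s2c.png',cv2.resize(im,None,fx=3,fy=3,interpolation=2))
E
```

```text
{'time': 3.7, 'tool_pos': [563.2, 6.2, 32.5], 'tcp_rot': [-57.3, 0.1, -79.4], 'ft_force': [-0.0, 0.8, -0.0], 'finger_gap': 72.7, 'joint_pos': [-12.7, -11.5, 132.8, 25.1, 30.6, 48.2]}
lin [0.001, 0.001, -0.001] twist [0.003, -0.003, -0.0] P [563.2   5.9  32. ] dist 0.5787153196052343
```

View pics/s2c.png

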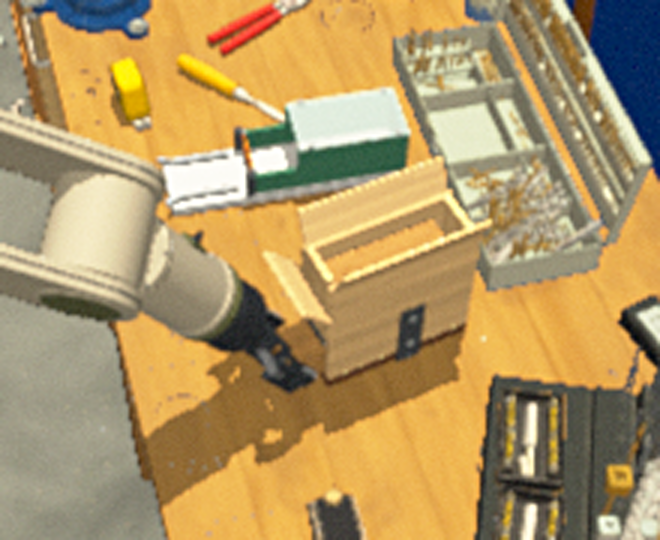

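The side view shows the fingers at crop (295,375) beside the blank under the lip, with no contact. Now I'll grip.

Emit:
move_arm(linear=[[0,0,0],[0,0,0],[0,0,0],[0,0,0],[0,0,0],[0,0,0]], twist=[[0,0,0],[0,0,0],[0,0,0],[0,0,0],[0,0,0],[0,0,0]], hand=[-0.2,-0.2,-0.2,-0.2,-0.2,-0.2], force=60)

```text
time: 4.25
tool_pos: [562.9, 6.0, 32.5]
tcp_rot: [-57.3, 0.1, -79.4]
ft_force: [-2.6, -1.0, 4.3]
finger_gap: 43.9
```

Emit:
move_arm(linear=[[0,-0.015,-0.024],[0,-0.03,-0.047],[0,-0.045,-0.07],[0,-0.06,-0.094],[0,-0.075,-0.117],[0,-0.091,-0.14],[0,-0.091,-0.14],[0,-0.091,-0.14]], twist=[[0,0,0],[0,0,0],[0,0,0],[0,0,0],[0,0,0],[0,0,0],[0,0,0],[0,0,0]], hand=[-0.2,-0.2,-0.2,-0.2,-0.2,-0.2,-0.2,-0.2])

```text
time: 4.92
tool_pos: [513.0, -3.1, 32.3]
tcp_rot: [-57.3, 0.2, -79.4]
ft_force: [-8.4, -0.3, 4.3]
finger_gap: 44.1
```

Emit:
move_arm(linear=[[0,0,0],[0,0,0],[0,0,0],[0,0,0],[0,0,0]], twist=[[0,0,0],[0,0,0],[0,0,0],[0,0,0],[0,0,0]], hand=[0.6,0.6,0.6,0.6,0.6])

```text
time: 5.33
tool_pos: [513.1, -3.1, 32.2]
tcp_rot: [-57.3, 0.2, -79.4]
ft_force: [-0.6, -0.3, -0.6]
finger_gap: 68.4
```

```bash
cat >> h.py <<'E'
def blank(z0=50,z1=75,lo=-150,hi=-10):
    s,X=wcloud();P=X.reshape(-1,3);c,n=np.array([.982,.187]),np.array([-.187,.982])
    a=(P[:,:2]-M)@c;b=(P[:,:2]-M)@n;z=P[:,2]
    for q in range(lo,hi,15):
        t=(a>q)&(a<q+15)&(abs(b)<26)&(z>z0)&(z<z1)
        if t.sum()>10: print(q,t.sum(),'a',a[t].min().round(),'b',np.percentile(b[t],[2,98]).round(),'z',np.median(z[t]).round(1))
    return s
E
python3 - <<'E'
from h import *
st();blank();cmd(world(M,my,(-20,0.7,32)),my,33)
E
```

```text
{'time': 5.3, 'tool_pos': [513.1, -3.1, 32.2], 'tcp_rot': [-57.3, 0.2, -79.4], 'ft_force': [-0.6, -0.3, -0.6], 'finger_gap': 68.4, 'joint_pos': [-16.3, -21.7, 140.6, 26.0, 34.1, 45.0]}
-105 651 a -93.0 b [-19.  24.] z 59.9
-90 3393 a -90.0 b [-19.  24.] z 60.1
-75 3364 a -75.0 b [-19.  24.] z 60.1
-60 3228 a -60.0 b [-19.  24.] z 60.2
-45 2989 a -45.0 b [-19.  24.] z 60.2
-30 2704 a -30.0 b [-19.  23.] z 60.3
-15 2851 a -15.0 b [-20.  24.] z 60.5
lin [0.001, 0.092, 0.142] twist [0.004, -0.003, -0.0] P [563.2   5.9  32. ] dist 50.93053063029022
```

Level and out by 50 mm, as planned. Regrasp nearer the middle.

Emit:
move_arm(linear=[[0,0.023,0.036],[0,0.046,0.071],[0,0.069,0.107],[0,0.092,0.142],[0,0.092,0.142],[0,0.092,0.142],[0,0.092,0.142],[0,0.092,0.142],[0,0.092,0.142],[0,0.092,0.142],[0,0.092,0.142],[0,0.092,0.142]], twist=[[0,0,0],[0,0,0],[0,0,0],[0,0,0],[0,0,0],[0,0,0],[0,0,0],[0,0,0],[0,0,0],[0,0,0],[0,0,0],[0,0,0]], hand=[0.6,0.6,0.6,0.6,0.6,0.6,-0.2,-0.2,-0.2,-0.2,-0.2,-0.2])

```text
time: 6.38
tool_pos: [562.3, 6.2, 31.8]
tcp_rot: [-57.4, 0.2, -79.4]
ft_force: [-7.0, -0.7, 5.3]
finger_gap: 44.1
```

Emit:
move_arm(linear=[[0,-0.015,-0.024],[0,-0.033,-0.051],[0,-0.051,-0.079],[0,-0.069,-0.107],[0,-0.087,-0.135],[0,-0.107,-0.165],[0,-0.107,-0.165],[0,-0.107,-0.165]], twist=[[0,0,0],[0,0,0],[0,0,0],[0,0,0],[0,0,0],[0,0,0],[0,0,0],[0,0,0]], hand=[-0.2,-0.2,-0.2,-0.2,-0.2,-0.2,-0.2,-0.2])

```text
time: 7.05
tool_pos: [504.0, -4.8, 31.8]
tcp_rot: [-57.4, 0.2, -79.5]
ft_force: [0.2, 0.0, -2.5]
finger_gap: 44.5
```

```bash
python3 - <<'E'
from h import *
st();s=blank(10,140,-150,90)
cv2.imwrite('pics/w2.png',cv2.cvtColor(s['frame'],cv2.COLOR_RGB2BGR))
cmd(world(T,ty,(-35,0,34)),ty,33)
E
```

```text
{'time': 7.0, 'tool_pos': [504.0, -4.8, 31.8], 'tcp_rot': [-57.4, 0.2, -79.5], 'ft_force': [0.2, 0.0, -2.5], 'finger_gap': 44.5, 'joint_pos': [-17.0, -23.7, 142.1, 26.1, 35.0, 44.5]}
-135 984 a -123.0 b [-26.  25.] z 116.5
-120 13407 a -120.0 b [-22.  25.] z 109.0
-105 5421 a -105.0 b [-25.  25.] z 60.8
-90 3855 a -90.0 b [-25.  25.] z 60.3
-75 3335 a -75.0 b [-19.  24.] z 60.3
-60 3106 a -60.0 b [-19.  24.] z 60.4
-45 2845 a -45.0 b [-20.  23.] z 60.4
-30 2537 a -30.0 b [-19.  23.] z 60.5
-15 5573 a -15.0 b [-23.  25.] z 95.4
0 8816 a 0.0 b [-25.  25.] z 96.4
15 62 a 15.0 b [-24. -23.] z 30.3
lin [-0.98, 0.179, 0.285] twist [0.004, 0.126, -0.083] P [550.  302.8  34. ] dist 311.0006389170969
```

View pics/w2.png

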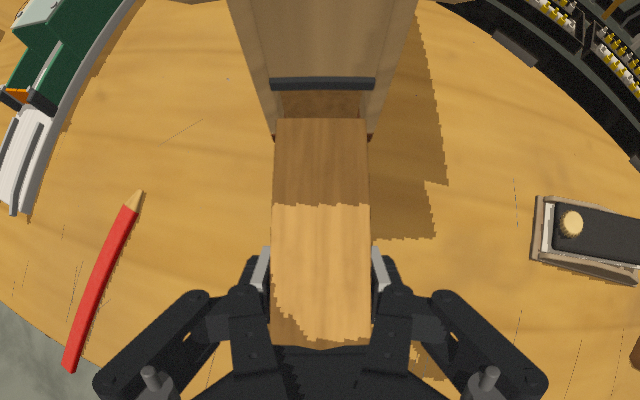

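The wrist view shows the blank held between the pads at (320,260), the next blank's end already down in the gate at (320,103), and clear floor between. Lift and slide off sideways, parallel to the magazine front.

Emit:
move_arm(linear=[[0,-0.04,0.026],[0,-0.08,0.052],[0,-0.126,0.082],[0,-0.126,0.082],[-0.1,-0.126,0.082],[-0.2,-0.126,0.082],[-0.3,-0.126,0.082],[-0.4,-0.126,0.082],[-0.4,-0.126,0.082],[-0.4,-0.126,0.082]], twist=[[0,0,0],[0,0,0],[0,0,0],[0,0,0],[0,0,0],[0,0,0],[0,0,0],[0,0,0],[0,0,0],[0,0,0]], hand=[-0.2,-0.2,-0.2,-0.2,-0.2,-0.2,-0.2,-0.2,-0.2,-0.2])

```text
time: 7.93
tool_pos: [483.2, 115.9, 76.9]
tcp_rot: [-57.5, 0.2, -79.1]
ft_force: [-0.2, -0.5, -2.0]
finger_gap: 44.4
```

```bash
python3 - <<'E'
from h import *
st();s=snap('scene');X=cloud(s).reshape(-1,3)
c,n=np.array([.982,.187]),np.array([-.187,.982])
a=(X[:,:2]-M)@c;b=(X[:,:2]-M)@n
t=(a>-35)&(a<-1)&(abs(b)<24)&(X[:,2]>14)&(X[:,2]<75);print('stuff before gate',t.sum(), a[t].min() if t.sum() else '')
cmd(world(T,ty,(-90,0,80)),ty,33);cmd(world(T,ty,(-35,0,34)),ty,33)
E
```

```text
{'time': 7.9, 'tool_pos': [483.2, 115.9, 76.9], 'tcp_rot': [-57.5, 0.2, -79.1], 'ft_force': [-0.2, -0.5, -2.0], 'finger_gap': 44.4, 'joint_pos': [5.2, -33.9, 143.1, 5.1, 38.5, 81.3]}
stuff before gate 0 
lin [-0.619, 0.077, 0.137] twist [0.005, 0.128, -0.084] P [495.1 305.7  80. ] dist 191.53144143771044
lin [-0.575, 0.302, 0.204] twist [0.005, 0.128, -0.084] P [550.  302.8  34. ] dist 204.2675724704419
```

Emit:
move_arm(linear=[[-0.1,0.08,0.14],[-0.2,0.08,0.14],[-0.32,0.08,0.14],[-0.44,0.08,0.14],[-0.55,0.08,0.14],[-0.62,0.08,0.14],[-0.62,0.08,0.14],[-0.62,0.08,0.14],[-0.62,0.08,0.14]], twist=[[0,0.128,-0.084],[0,0.128,-0.084],[0,0.128,-0.084],[0,0.128,-0.084],[0,0.128,-0.084],[0,0.128,-0.084],[0,0.128,-0.084],[0,0.128,-0.084],[0,0.128,-0.084]], hand=[-0.2,-0.2,-0.2,-0.2,-0.2,-0.2,-0.2,-0.2,-0.2])

```text
time: 8.73
tool_pos: [497.4, 309.9, 80.2]
tcp_rot: [-57.5, -0.0, -92.7]
ft_force: [0.7, 0.3, -2.5]
finger_gap: 44.4
```

```bash
python3 - <<'E'
from h import *
st();s,X=wcloud();cv2.imwrite('pics/w3.png',cv2.cvtColor(s['frame'],cv2.COLOR_RGB2BGR));np.save('w3.npy',X)
P=X.reshape(-1,3);y=np.radians(ty);c=np.array([np.cos(y),np.sin(y)]);n=np.array([-c[1],c[0]])
a=(P[:,:2]-T)@c;b=(P[:,:2]-T)@n;z=P[:,2]
for lo in(65,90,120,150):
    t=(a>lo)&(a<lo+25)&(abs(b)<60)&(z>60)&(z<95);print('tray cover',lo,np.percentile(b[t],[1,99]).round(1) if t.sum()>9 else'',np.median(z[t]) if t.sum() else '')
t=(abs(b)<60)&(z>65)&(z<95)&(a>40);print('cover edge a',np.percentile(a[t],[.5,2]))
for q in range(-160,-20,20):
    t=(a>q)&(a<q+20)&(abs(b)<28)&(z>90)&(z<125);print('blank',q,t.sum(),np.percentile(b[t],[2,98]).round(1) if t.sum()>9 else '',np.median(z[t]).round(1) if t.sum() else '',a[t].max() if t.sum() else '')
h=cv2.cvtColor(s['frame'],cv2.COLOR_RGB2HSV).reshape(-1,3)
m=(h[:,0]>4)&(h[:,0]<14)&(h[:,1]>190)&(h[:,2]>120)&(abs(a)<40)&(abs(b)<50)&(z>10);print('doors',m.sum(),np.median(a[m]),np.percentile(b[m],[2,98]))
cmd(world(T,ty,(-84,0,34)),ty,33)
E
```

```text
{'time': 8.7, 'tool_pos': [497.4, 309.9, 80.2], 'tcp_rot': [-57.5, -0.0, -92.7], 'ft_force': [0.7, 0.3, -2.5], 'finger_gap': 44.4, 'joint_pos': [39.9, -5.4, 121.3, -31.9, 43.5, 152.0]}
tray cover 65 [-38.   40.7] 81.50044462773903
tray cover 90 [-38.2  40.8] 81.48655154574178
tray cover 120  
tray cover 150  
cover edge a [51.46261335 52.16565093]
blank -160 0   
blank -140 1773 [-15.4  26.6] 108.6 -120.00002306895931
blank -120 5010 [-18.9  27.6] 108.7 -100.00916002307187
blank -100 5289 [-26.2  27.2] 108.7 -80.00201537641361
blank -80 4316 [-15.9  27. ] 108.7 -60.00762889082894
blank -60 3893 [-15.9  27. ] 108.8 -40.003493910763105
blank -40 3264 [-15.8  26.9] 108.8 -20.188677742498783
  return _methods._mean(a, axis=axis, dtype=dtype,
  ret = ret.dtype.type(ret / rcount)
Traceback (most recent call last):
IndexError: index -1 is out of bounds for axis 0 with size 0
```

View pics/w3.png

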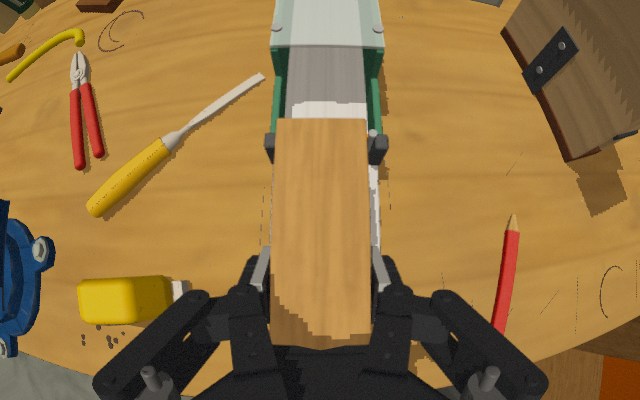

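The wrist view shows the blank held over the apron, with its front end at (320,120) near the posts at (270,148) and (377,148), slightly to the left. The tape at (130,300) and the pencil are clear. I'll check the tray's x origin before going in.

```bash
python3 - <<'E'
from h import *
d=np.load('s0.npz');y=np.radians(ty);c=np.array([np.cos(y),np.sin(y)]);n=np.array([-c[1],c[0]])
for k in 'ab':
    P=cloud({q[:-1]:d[q] for q in d if q.endswith(k)}).reshape(-1,3);a=(P[:,:2]-T)@c;b=(P[:,:2]-T)@n;z=P[:,2]
    t=(abs(b)<34)&(z>72)&(z<95)&(a>20)&(a<260);print(k,'cover a',np.percentile(a[t],[.5,3,97,99.5]).round(1),'b',np.percentile(b[(z>72)&(z<95)&(a>70)&(a<160)&(abs(b)<60)],[1,99]).round(1))
    t=(abs(b)<25)&(z>9)&(z<20)&(a<0)&(a>-130);print('  apron a min',np.percentile(a[t],[.5,3]).round(1))
    t=(abs(b)<48)&(abs(b)>30)&(z>35)&(z<54)&(a>-30)&(a<50);print('  post a',np.percentile(a[t],[1,5]).round(1))
P=np.load('w3.npy').reshape(-1,3);a=(P[:,:2]-T)@c;b=(P[:,:2]-T)@n;z=P[:,2]
t=(abs(b)<48)&(abs(b)>33)&(z>44)&(z<54)&(a>-40)&(a<8);print('w post',t.sum(),np.percentile(a[t],[1,5,95,99]).round(1),[np.median(b[t&(b*s>0)]).round(1) for s in(1,-1)])
t=(abs(b)<34)&(z>76)&(z<85)&(a>30)&(a<75);print('w cover',np.percentile(a[t],[.5,3]).round(1))
cmd(world(T,ty,(-84,0,60)),ty,33);cmd(world(T,ty,(-84,0,33)),ty,33)
E
```

```text
a cover a [ 51.   54.7 185.1 188.2] b [-40.4  40.3]
  apron a min [-106.8 -104.4]
  post a [-13.5 -12.1]
b cover a [ 55.1  58.8 185.  190.2] b [-42.8  41.2]
  apron a min [-102.4  -99.7]
  post a [-11.2 -10.3]
w post 503 [-12.7 -12.1   6.3   7.6] [np.float64(40.5), np.float64(-36.7)]
w cover [52.9 53.5]
lin [0.006, 0.062, -0.023] twist [0.006, 0.001, -0.0] P [501.1 305.4  60. ] dist 20.007506634941056
lin [0.006, 0.138, -0.071] twist [0.006, 0.001, -0.0] P [501.1 305.4  33. ] dist 46.69474016867874
```

```bash
sed -i 's/T=np.array(\[585.,301.\])/T=np.array([581.,302.5])/' h.py; python3 - <<'E'
from h import *
cmd(world(T,ty,(-82,-1.2,60)),ty,32.5);cmd(world(T,ty,(-82,-1.2,33)),ty,32.5)
E
```

```text
lin [0.006, 0.059, -0.029] twist [0.001, 0.001, -0.0] P [499.  305.6  60. ] dist 19.668207437482614
lin [0.006, 0.135, -0.077] twist [0.001, 0.001, -0.0] P [499.  305.6  33. ] dist 46.550368650280916
```

Emit:
move_arm(linear=[[0.006,0.03,-0.015],[0.006,0.06,-0.03],[0.006,0.06,-0.03],[0.006,0.08,-0.043],[0.006,0.1,-0.055],[0.006,0.12,-0.068],[0.006,0.135,-0.077],[0.006,0.135,-0.077],[0.006,0.135,-0.077]], twist=[[0,0,0],[0,0,0],[0,0,0],[0,0,0],[0,0,0],[0,0,0],[0,0,0],[0,0,0],[0,0,0]], hand=[-0.2,-0.2,-0.2,-0.2,-0.2,-0.2,-0.2,-0.2,-0.2])

```text
time: 9.53
tool_pos: [504.8, 300.5, 39.6]
tcp_rot: [-58.3, 0.3, -92.2]
ft_force: [2.5, -0.8, 2.8]
finger_gap: 44.2
```

```bash
python3 - <<'E'
from h import *
st();s,X=wcloud()
P=X.reshape(-1,3);y=np.radians(ty);c=np.array([np.cos(y),np.sin(y)]);n=np.array([-c[1],c[0]])
a=(P[:,:2]-T)@c;b=(P[:,:2]-T)@n;z=P[:,2]
for q in (-80,-60,-40,-25):
    t=(a>q)&(a<q+15)&(abs(b)<28)&(z>48)&(z<75);print('blank',q,np.percentile(b[t],[2,98]).round(1),np.median(z[t]).round(1),a[t].max())
cmd(world(T,ty,(-36,-1.2,32.5)),ty,32.5)
E
```

```text
{'time': 9.5, 'tool_pos': [504.8, 300.5, 39.6], 'tcp_rot': [-58.3, 0.3, -92.2], 'ft_force': [2.5, -0.8, 2.8], 'finger_gap': 44.2, 'joint_pos': [37.7, -1.3, 122.2, -32.7, 38.2, 152.2]}
blank -80 [-26.2  23.5] 68.3 -65.00481668338003
blank -60 [-26.  17.] 68.3 -45.00302528455073
blank -40 [-25.8  17. ] 68.4 -25.003952300129402
blank -25 [-25.6  17.3] 68.3 -10.000553241173138
lin [-0.014, 0.091, 0.101] twist [0.008, 0.006, -0.008] P [545.  303.2  32.5] dist 40.990263466180636
```

The last joint sits at its limit (152°), so the blank ended about 4 mm right, resting on the guide top. I'll lift a little, give up 2° of yaw (the guides allow it) and recentre.

```bash
python3 - <<'E'
from h import *
cmd(world(T,ty,(-76,-0.7,46)),-0.3,32.5)
E
```

```text
lin [-0.018, -0.018, 0.012] twist [0.008, -0.019, 0.008] P [505.1 305.8  46. ] dist 8.269903378653076
```

Emit:
move_arm(linear=[[0,-0.018,0.012],[-0.01,-0.018,0.012],[-0.018,-0.018,0.012],[-0.018,-0.018,0.012],[-0.018,-0.018,0.012],[-0.018,-0.018,0.012]], twist=[[0,-0.01,0.004],[0.004,-0.019,0.008],[0.004,-0.019,0.008],[0.004,-0.019,0.008],[0.004,-0.019,0.008],[0.004,-0.019,0.008]], hand=[-0.2,-0.2,-0.2,-0.2,-0.2,-0.2])

```text
time: 10.08
tool_pos: [504.7, 305.7, 45.4]
tcp_rot: [-58.0, -0.0, -90.4]
ft_force: [-0.1, 0.2, -2.8]
finger_gap: 44.1
```

```bash
cat >>h.py <<'E'
def tb(z0=48,z1=85,qs=(-95,-80,-60,-40,-25,-10)):
    s,X=wcloud();P=X.reshape(-1,3);y=np.radians(ty);c=np.array([np.cos(y),np.sin(y)]);n=np.array([-c[1],c[0]])
    a=(P[:,:2]-T)@c;b=(P[:,:2]-T)@n;z=P[:,2]
    for q in qs:
        t=(a>q)&(a<q+15)&(abs(b)<31)&(z>z0)&(z<z1)
        if t.sum()>9:print('blank',q,np.percentile(b[t],[2,98]).round(1),np.median(z[t]).round(1),a[t].min().round(1),a[t].max().round(1))
    return s
E
python3 - <<'E'
from h import *
st();tb()
cmd(world(T,ty,(-76,-0.7,32)),-0.3,32.5)
E
```

```text
{'time': 10.1, 'tool_pos': [504.7, 305.7, 45.4], 'tcp_rot': [-58.0, -0.0, -90.4], 'ft_force': [-0.1, 0.2, -2.8], 'finger_gap': 44.1, 'joint_pos': [37.9, -2.0, 122.3, -32.2, 38.1, 150.2]}
blank -95 [-26.8  27.7] 74.2 -95.0 -80.0
blank -80 [-27.   27.1] 73.9 -80.0 -65.0
blank -60 [-19.9  23.1] 74.1 -60.0 -45.0
blank -40 [-19.1  23.8] 74.2 -40.0 -25.0
blank -25 [-18.5  24.6] 74.1 -25.0 -10.0
blank -10 [-30.9  30.6] 73.5 -10.0 4.9
lin [-0.0, 0.039, -0.023] twist [0.005, -0.0, 0.001] P [505.1 305.8  32. ] dist 13.498734612624148
```

Emit:
move_arm(linear=[[0.007,0,0],[0.007,0.01,-0.006],[0.007,0.02,-0.012],[0.007,0.03,-0.018],[0.007,0.039,-0.023],[0.007,0.039,-0.023],[0.007,0.039,-0.023]], twist=[[0,0.008,-0.005],[0,0.008,-0.005],[0,0.008,-0.005],[0,0.008,-0.005],[0,0.008,-0.005],[0,0.008,-0.005],[0,0.008,-0.005]], hand=[-0.2,-0.2,-0.2,-0.2,-0.2,-0.2,-0.2])

```text
time: 10.72
tool_pos: [505.5, 303.0, 32.3]
tcp_rot: [-58.1, 0.0, -91.1]
ft_force: [-0.7, 2.2, -3.4]
finger_gap: 44.3
```

```bash
python3 - <<'E'
from h import *
st();tb(48,70)
cmd(world(T,ty,(-37,-1.5,32)),-1.5,32.5)
E
```

```text
{'time': 10.7, 'tool_pos': [505.5, 303.0, 32.3], 'tcp_rot': [-58.1, 0.0, -91.1], 'ft_force': [-0.7, 2.2, -3.4], 'finger_gap': 44.3, 'joint_pos': [37.8, -0.3, 122.3, -33.5, 37.0, 152.2]}
blank -95 [-27.7  29. ] 61.1 -95.0 -80.0
blank -80 [-28.7  25. ] 60.8 -80.0 -65.0
blank -60 [-22.9  20.1] 60.9 -60.0 -45.0
blank -40 [-22.3  20.6] 60.9 -40.0 -25.0
blank -25 [-21.9  21.1] 60.9 -25.0 -10.0
blank -10 [-30.1  30.1] 50.0 -10.0 4.9
lin [-0.002, 0.069, 0.108] twist [0.006, 0.004, -0.002] P [544.  302.9  32. ] dist 38.45120208611719
```

Seated between the guides. Push forward with the grip on, opening the doors.

Emit:
move_arm(linear=[[0,0.012,0.018],[0,0.024,0.036],[0,0.036,0.054],[0,0.048,0.072],[0,0.06,0.09],[0,0.069,0.106],[0,0.069,0.106],[0,0.069,0.106]], twist=[[0,0,0],[0,0,0],[0,0,0],[0,0,0],[0,0,0],[0,0,0],[0,0,0],[0,0,0]], hand=[-0.2,-0.2,-0.2,-0.2,-0.2,-0.2,-0.2,-0.2])

```text
time: 11.43
tool_pos: [544.2, 302.1, 31.9]
tcp_rot: [-58.0, 0.0, -91.2]
ft_force: [0.6, 0.1, -2.5]
finger_gap: 44.3
```

```bash
python3 - <<'E'
from h import *
st();s=tb(48,70,(-110,-95,-80,-60,-40,-25,-10,5,20,35));cv2.imwrite('pics/w4.png',cv2.cvtColor(s['frame'],cv2.COLOR_RGB2BGR))
E
```

```text
{'time': 11.4, 'tool_pos': [544.2, 302.1, 31.9], 'tcp_rot': [-58.0, 0.0, -91.2], 'ft_force': [0.6, 0.1, -2.5], 'finger_gap': 44.3, 'joint_pos': [34.8, 4.0, 117.9, -32.2, 35.6, 148.7]}
blank -80 [-23.1  19.6] 60.5 -78.4 -65.0
blank -60 [-25.1  25.3] 60.7 -60.0 -45.0
blank -40 [-27.1  24.7] 60.5 -40.0 -25.0
blank -25 [-21.9  21.1] 60.6 -25.0 -10.0
blank -10 [-28.6  22.2] 60.6 -10.0 5.0
blank 5 [-28.6  29.2] 60.6 5.0 20.0
blank 20 [-25.2  26.3] 60.5 20.0 32.4
```

View pics/w4.png

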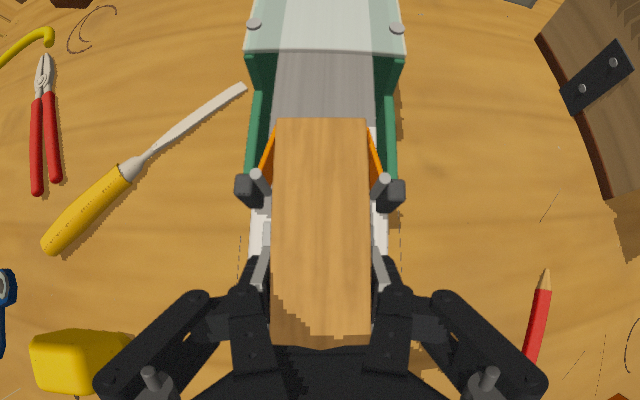

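The view shows the blank's front past the posts with both orange leaves swung inward at (265,165) and (377,160), and fingers clear of the posts. I'll release and back off along the tool axis.

Emit:
move_arm(linear=[[0,0,0],[0,0,0],[0,0,0],[0,0,0],[0,-0.08,0],[0,-0.18,0],[0,-0.28,0],[0,-0.36,0],[0,-0.36,0],[0,-0.36,0]], twist=[[0,0,0],[0,0,0],[0,0,0],[0,0,0],[0,0,0],[0,0,0],[0,0,0],[0,0,0],[0,0,0],[0,0,0]], hand=[0.6,0.6,0.6,0.6,0.6,0.6,0.6,0.6,0.6,0.6])

```text
time: 12.32
tool_pos: [487.3, 304.5, 125.8]
tcp_rot: [-57.8, 0.2, -91.1]
ft_force: [0.5, -0.1, -0.5]
finger_gap: 68.7
```

```bash
python3 - <<'E'
from h import *
st();tb(50,70,(-125,-110,-95,-80,-60,-40,-25,-10,5,20,35))
cmd(world(T,ty,(-142,-1,120)),ty,8)
E
```

```text
{'time': 12.3, 'tool_pos': [487.3, 304.5, 125.8], 'tcp_rot': [-57.8, 0.2, -91.1], 'ft_force': [0.5, -0.1, -0.5], 'finger_gap': 68.7, 'joint_pos': [39.4, -12.3, 122.0, -27.5, 48.2, 145.1]}
blank -110 [-24.6  18.5] 60.3 -109.2 -95.0
blank -95 [-24.1  19.1] 60.3 -95.0 -80.0
blank -80 [-23.3  19.1] 60.3 -80.0 -65.0
blank -60 [-23.  20.] 60.4 -60.0 -45.0
blank -40 [-22.   20.3] 60.4 -40.0 -25.0
blank -25 [-21.9  21.2] 60.4 -25.0 -10.0
blank -10 [-24.   21.9] 60.4 -10.0 5.0
blank 5 [-21.   22.6] 60.4 5.0 20.0
blank 20 [-21.   22.7] 60.3 20.0 31.5
lin [-0.014, -0.073, -0.142] twist [-0.267, 0.02, -0.008] P [439.1 308.9 120. ] dist 48.205454096418336
```

Emit:
move_arm(linear=[[-0.003,-0.02,-0.04],[-0.007,-0.04,-0.08],[-0.01,-0.06,-0.12],[-0.014,-0.073,-0.142],[-0.014,-0.073,-0.142],[-0.014,-0.073,-0.142],[-0.014,-0.073,-0.142],[-0.014,-0.073,-0.142]], twist=[[-0.06,0,0],[-0.13,0.01,0],[-0.2,0.01,0],[-0.267,0.02,-0.008],[-0.267,0.02,-0.008],[-0.267,0.02,-0.008],[-0.267,0.02,-0.008],[-0.267,0.02,-0.008]], hand=[-1,-1,-1,-1,-1,-1,-1,-1])

```text
time: 13.03
tool_pos: [438.6, 308.2, 118.7]
tcp_rot: [-82.0, -0.1, -93.0]
ft_force: [-1.2, -0.4, -0.3]
finger_gap: -0.1
```

```bash
python3 - <<'E'
from h import *
st();cmd(world(T,ty,(-135,-2,36)),ty,8)
E
```

```text
{'time': 13.0, 'tool_pos': [438.6, 308.2, 118.7], 'tcp_rot': [-82.0, -0.1, -93.0], 'ft_force': [-1.2, -0.4, -0.3], 'finger_gap': -0.1, 'joint_pos': [32.9, -3.5, 108.9, -5.1, 68.2, 127.5]}
lin [0.001, 0.277, -0.014] twist [-0.0, -0.0, 0.001] P [446.1 307.6  36. ] dist 83.0582748625682
```

Emit:
move_arm(linear=[[0,0.1,-0.014],[0,0.2,-0.014],[0,0.277,-0.014],[0,0.277,-0.014],[0,0.277,-0.014],[0,0.277,-0.014]], twist=[[0,0,0],[0,0,0],[0,0,0],[0,0,0],[0,0,0],[0,0,0]], hand=[-1,-1,-1,-1,-1,-1])

```text
time: 13.53
tool_pos: [446.3, 308.2, 37.2]
tcp_rot: [-81.9, -0.0, -93.0]
ft_force: [-0.4, 1.0, 0.8]
finger_gap: 0.3
```

Emit:
move_arm(linear=[[0,0.003,0.02],[0,0.006,0.04],[0,0.008,0.06],[0,0.011,0.08],[0,0.014,0.1],[0,0.018,0.13],[0,0.022,0.16],[0,0.027,0.19],[0,0.031,0.22],[0,0.035,0.25],[0,0.035,0.25],[0,0.035,0.25]], twist=[[0,0,0],[0,0,0],[0,0,0],[0,0,0],[0,0,0],[0,0,0],[0,0,0],[0,0,0],[0,0,0],[0,0,0],[0,0,0],[0,0,0]], hand=[-1,-1,-1,-1,-1,-1,-1,-1,-1,-1,-1,-1])

```text
time: 14.53
tool_pos: [522.9, 303.8, 37.3]
tcp_rot: [-81.8, -0.1, -93.0]
ft_force: [-0.6, -0.0, 0.4]
finger_gap: 0.2
```

```bash
python3 - <<'E'
from h import *
st();s=tb(52,70,(-125,-110,-95,-80,-60,-40,-25,-10,5,20,35));cv2.imwrite('pics/w5.png',cv2.cvtColor(s['frame'],cv2.COLOR_RGB2BGR))
cmd(world(T,ty,(30,-1,36)),ty,8)
E
```

```text
{'time': 14.5, 'tool_pos': [522.9, 303.8, 37.3], 'tcp_rot': [-81.8, -0.1, -93.0], 'ft_force': [-0.6, -0.0, 0.4], 'finger_gap': 0.2, 'joint_pos': [27.9, 12.3, 101.5, -4.9, 59.2, 123.1]}
blank -60 [-17.6  13.1] 60.7 -56.5 -45.0
blank -40 [-24.1  18.7] 60.3 -40.0 -25.0
blank -25 [-24.   18.5] 60.3 -25.0 -10.0
blank -10 [-25.   18.8] 60.3 -10.0 5.0
blank 5 [-24.4  18.6] 60.3 5.0 20.0
blank 20 [-24.4  18.4] 60.3 20.0 35.0
blank 35 [-24.5  18.3] 60.4 35.0 50.0
lin [-0.002, 0.046, 0.292] twist [-0.002, -0.0, 0.001] P [610.9 299.9  36. ] dist 88.66882408373264
```

View pics/w5.png

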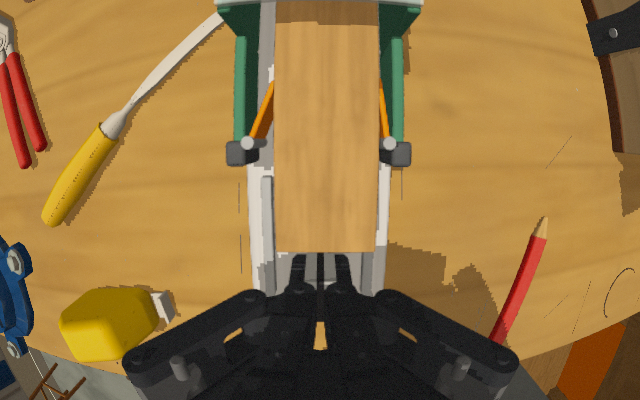

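The push is working: the blank's rear edge is at row 250, the front is under the cover, and both leaves are opened along its sides. Before passing the posts I'll check knuckle height and the exact rear offset.

```bash
python3 - <<'E'
from h import *
s,X=wcloud();P=X.reshape(-1,3);y=np.radians(ty);c=np.array([np.cos(y),np.sin(y)]);n=np.array([-c[1],c[0]])
a=(P[:,:2]-T)@c;b=(P[:,:2]-T)@n;z=P[:,2]
t=(b>-22)&(b<-15)&(z>57)&(z<64)&(a<0);print('rear edge R',np.percentile(a[t],[.5,2]))
t=(b>12)&(b<16)&(z>57)&(z<64)&(a<0);print('rear edge L',np.percentile(a[t],[.5,2]))
for w in(15,22,28,33,45):
    t=(abs(b)>w)&(abs(b)<w+8)&(a>-95)&(a<-40)&(z>28)&(z<140);print(w,t.sum(),np.percentile(z[t],[.5,5,50]).round() if t.sum() else '')
t=(abs(b)<34)&(z>76)&(z<85)&(a>30)&(a<90);print('cover edge',np.percentile(a[t],[.5,3]).round(1) if t.sum() else '')
t=(abs(b)<48)&(abs(b)>33)&(z>44)&(z<54)&(a>-40)&(a<8);print('post',np.percentile(a[t],[1,5,95]).round(1),[np.median(b[t&(b*s>0)]).round(1) for s in(1,-1)])
st()
E
```

```text
rear edge R [-45.83229692 -44.93517362]
rear edge L [-55.31725593 -54.08975583]
15 3887 [ 59.  60. 118.]
22 4566 [60. 88. 97.]
28 4632 [ 85.  89. 103.]
33 6049 [ 88.  94. 111.]
45 3838 [106. 110. 125.]
cover edge [57.  57.2]
post [-7.9 -7.   6.9] [np.float64(38.0), np.float64(-37.1)]
{'time': 14.6, 'tool_pos': [522.0, 304.0, 37.2], 'tcp_rot': [-81.9, -0.1, -93.0], 'ft_force': [-0.5, -0.2, -0.5], 'finger_gap': 0.0, 'joint_pos': [27.9, 12.3, 101.6, -4.9, 59.2, 123.1]}
```

Emit:
move_arm(linear=[[0,0.003,0.025],[0,0.007,0.05],[0,0.011,0.08],[0,0.015,0.11],[0,0.02,0.14],[0,0.024,0.17],[0,0.028,0.2],[0,0.032,0.23],[0,0.036,0.26],[0,0.04,0.29],[0,0.04,0.29],[0,0.04,0.29]], twist=[[0,0,0],[0,0,0],[0,0,0],[0,0,0],[0,0,0],[0,0,0],[0,0,0],[0,0,0],[0,0,0],[0,0,0],[0,0,0],[0,0,0]], hand=[-1,-1,-1,-1,-1,-1,-1,-1,-1,-1,-1,-1])

```text
time: 15.63
tool_pos: [611.2, 299.2, 38.2]
tcp_rot: [-81.8, -0.0, -93.0]
ft_force: [3.5, -0.7, 0.0]
finger_gap: -0.3
```

```bash
python3 - <<'E'
from h import *
st();s,X=wcloud();P=X.reshape(-1,3);y=np.radians(ty);c=np.array([np.cos(y),np.sin(y)]);n=np.array([-c[1],c[0]])
print('tcp a,b',(r.sense()['tool_pos'][:2]-T)@c,(r.sense()['tool_pos'][:2]-T)@n)
a=(P[:,:2]-T)@c;b=(P[:,:2]-T)@n;z=P[:,2]
for lo,hi in((-22,-15),(12,18)):
    t=(b>lo)&(b<hi)&(z>57)&(z<64)&(a>10)&(a<70);print('rear',t.sum(),np.percentile(a[t],[.5,2]) if t.sum() else '')
cv2.imwrite('pics/w6.png',cv2.cvtColor(s['frame'],cv2.COLOR_RGB2BGR))
E
```

```text
{'time': 15.6, 'tool_pos': [611.2, 299.2, 38.2], 'tcp_rot': [-81.8, -0.0, -93.0], 'ft_force': [3.5, -0.7, 0.0], 'finger_gap': -0.3, 'joint_pos': [23.8, 22.5, 89.0, -4.3, 61.2, 118.6]}
tcp a,b 29.984342650252064 -1.5855214357174021
rear 288 [42.32433902 42.49587267]
rear 271 [33.47850825 33.64560411]
```

View pics/w6.png

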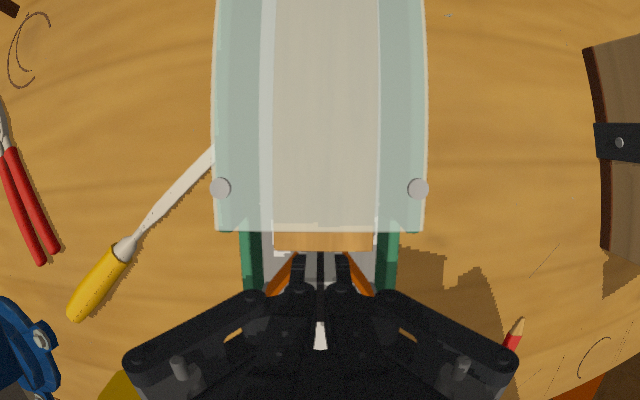

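Rear edge at tray x ≈ 42 mm (row 248), with both leaves leaning on the fingers. Straight up to let them snap shut.

Emit:
move_arm(linear=[[0,-0.05,0.005],[0,-0.12,0.014],[0,-0.2,0.025],[0,-0.28,0.036],[0,-0.36,0.036],[0,-0.4,0.036],[0,-0.4,0.036],[0,-0.4,-0.2],[0,-0.4,-0.3],[0,-0.4,-0.3],[0,-0.4,-0.3],[0,-0.4,-0.3]], twist=[[0,0,0],[0,0,0],[0,0,0],[0,0,0],[0,0,0],[0,0,0],[0,0,0],[0,0,0],[0,0,0],[0,0,0],[0,0,0],[0,0,0]], hand=[-1,-1,-1,-1,-1,-1,-1,-1,-1,-1,-1,-1])

```text
time: 16.68
tool_pos: [503.1, 304.9, 142.6]
tcp_rot: [-81.9, -0.1, -92.9]
ft_force: [1.7, -0.3, 0.8]
finger_gap: -0.1
```

```bash
python3 - <<'E'
from h import *
st();s,X=wcloud();P=X.reshape(-1,3);y=np.radians(ty);c=np.array([np.cos(y),np.sin(y)]);n=np.array([-c[1],c[0]])
a=(P[:,:2]-T)@c;b=(P[:,:2]-T)@n;z=P[:,2]
t=(abs(b+2)<18)&(z>56)&(z<64)&(a>10)&(a<70);print('rear',t.sum(),np.percentile(a[t],[.5,2]) if t.sum() else '')
h=cv2.cvtColor(s['frame'],cv2.COLOR_RGB2HSV).reshape(-1,3)
m=(h[:,0]>4)&(h[:,0]<14)&(h[:,1]>190)&(h[:,2]>120)&(abs(a)<45)&(abs(b)<36)&(z>14)
for k in(m&(b>0),m&(b<0)): print('leaf',k.sum(),np.percentile(a[k],[5,50,95]).round(1),np.percentile(b[k],[2,98]).round(1))
sd=snap('side');sc=snap('scene')
im=np.vstack([np.hstack([cv2.resize(sc['frame'][140:300,190:390],(400,320)),cv2.resize(sd['frame'][110:270,240:440],(400,320))]),np.hstack([cv2.resize(s['frame'],(400,250)),np.zeros((250,400,3),np.uint8)])])
cv2.imwrite('pics/f.png',cv2.cvtColor(im,cv2.COLOR_RGB2BGR))
X=cloud(sc).reshape(-1,3);c=np.array([.982,.187]);n=np.array([-.187,.982]);a=(X[:,:2]-M)@c;b=(X[:,:2]-M)@n
t=(a>-60)&(a<-2)&(abs(b)<30)&(X[:,2]>12)&(X[:,2]<75);print('before gate',t.sum(),a[t].min() if t.sum() else '')
E
```

```text
{'time': 16.7, 'tool_pos': [503.1, 304.9, 142.6], 'tcp_rot': [-81.9, -0.1, -92.9], 'ft_force': [1.7, -0.3, 0.8], 'finger_gap': -0.1, 'joint_pos': [28.9, 2.9, 100.0, -4.6, 70.3, 123.2]}
rear 1302 [41.92409353 42.06469237]
leaf 1 [2.4 2.4 2.4] [1.9 1.9]
leaf 4 [1.  1.  1.1] [-27.2 -19. ]
before gate 13 -4.648479273324373
```

View pics/f.png

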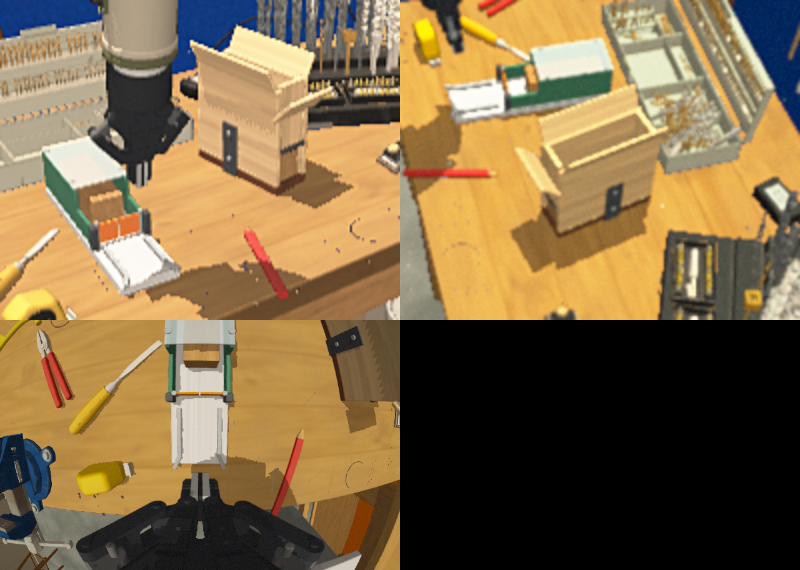

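Both leaves are shut in line (wrist view (200,393)), the blank lies inside, nothing sticks out of the gate, and the pencil and tape have not moved. One last check on the stack height, then I'll hand in.

```bash
python3 - <<'E'
from h import *
d=np.load('s0.npz')
for s in({q[:-1]:d[q] for q in d if q.endswith('b')},snap('side')):
    X=cloud(s).reshape(-1,3);c=np.array([.982,.187]);n=np.array([-.187,.982]);a=(X[:,:2]-M)@c;b=(X[:,:2]-M)@n
    t=(a>30)&(a<150)&(abs(b)<20)&(X[:,2]<200);print('in magazine z',t.sum(),np.percentile(X[t,2],[5,50,95]).round())
st();print(r.hand_in())
E
```

```text
in magazine z 233 [148. 151. 155.]Traceback (most recent call last):
  File "<stdin>", line 5, in <module>
    return _quantile_unchecked(
        a, q, axis, out, overwrite_input, method, keepdims, weights)
    return _ureduce(a,
                    func=_quantile_ureduce_func,
    ...<5 lines>...
                    overwrite_input=overwrite_input,
                    method=method)
    r = func(a, **kwargs)
    result = _quantile(arr,
                       quantiles=q,
    ...<2 lines>...
                       out=out,
                       weights=wgt)
    slices_having_nans = np.isnan(arr[-1, ...])
                                  ~~~^^^^^^^^^
IndexError: index -1 is out of bounds for axis 0 with size 0
```

```bash
python3 - <<'E'
from h import *
X=cloud(snap('side')).reshape(-1,3);c=np.array([.982,.187]);n=np.array([-.187,.982]);a=(X[:,:2]-M)@c;b=(X[:,:2]-M)@n
for q in range(10,165,25):
    t=(a>q)&(a<q+25)&(abs(b)<29)&(X[:,2]<200)
    if t.sum(): print(q,t.sum(),'zmin',np.percentile(X[t,2],[0,10]).round(),'b',b[t].mean().round())
print(r.sense()['time'],r.hand_in())
E
```

```text
10 53 zmin [ 54. 129.] b 23.0
35 95 zmin [ -5. 113.] b 25.0
60 102 zmin [ 60. 112.] b 25.0
85 96 zmin [105. 115.] b 26.0
110 97 zmin [ -3. 112.] b 25.0
135 86 zmin [104. 112.] b 25.0
160 119 zmin [ 31. 124.] b 10.0
the job is handed in; nothing more can be done
16.9333 None
```

I drew the lowest blank straight out in two pulls, regrasping in between because an arm joint limit stopped a single pull. I then set it between the apron guides, pushed it through the sprung doors with shut fingers, lifted clear and handed in at 16.9 s.

**Last checks:**
- **Blank in the tray:** its rear end is about 42 mm past the doors, which puts the front end at about 182 mm, short of the back wall at 188 mm. Both orange leaves look shut, with leaf points at tray x of about 1–2 mm.
- **Magazine:** nothing sticks out of the gate. The two remaining blanks have dropped: the old stack surface at 151 mm is gone, and the inner wall is visible down to about 105–112 mm along the length.
- **Tools lying about:** the pencil and tape measure look unmoved, and the arm came near nothing else. I did not measure the block plane and sanding block again afterwards.
- **Forces:** the highest wrist force I read was about 10 N.

**What did not go cleanly:**
- My first estimate of the tray position was about 4 mm off; a close look with the wrist camera corrected it.
- The last joint reached its range limit over the apron, so the blank first touched the top of a guide (about 5 N). I lifted it, recentred and seated it properly.
- The top of the remaining stack could not be seen directly at the end, so its height is inferred from the visible wall.

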